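Hold a spring probe gauge square on a specimen rod in the angled fixture

TASK

Stand the grey test rod with the red dot fully down in the leaning cup of the metal fixture, dot up, and let go of it. Then take the yellow pen gauge out of its holder and hold it with its tip on the red dot, in line with the leaning rod, pressing gently so that the spring plunger is about half in and never hard against its stop; finish while still holding it there. Leave the blue-dotted rod and the other things where they are.

Things in the scene. Friction and masses are not known exactly. Their poses are not given: they have to be found in the camera images.
- rod_red: Loose grey plastic test rod, 22 mm diameter, 100 mm long, 80 g, with a red band 4 to 10 mm below the top and a red dot (8 mm) in the middle of its flat top face. Origin: centre of its bottom face; z along the rod to the dotted end. Starts upright in one of the rack's two holes, its bottom 6 mm above the worktop.
- red_spot (a point): Centre of the red dot on the top face of the red rod, 100 mm from its bottom. Axes as the rod's: z out of the top face.
- rod_blue: The same rod with blue band and blue dot, in the rack's other hole; stays there. Origin: centre of its bottom; z up along the rod.
- rack: Fixed white block, 55 (x) x 140 (y) x 30 mm high, with two upright holes 25 mm wide and 24 mm deep at y = -40 and +40 mm on its centre line; the rods stand 76 mm out of it. Origin: centre of its underside.
- stand: Fixed metal fixture: dark base plate 110 (x) x 90 (y) x 12 mm with an aluminium wedge that carries the leaning cup. Origin: centre of the base's underside, z up, the cup leans toward its -x side.
- cup: Aluminium cup on the stand, leaning 0.30 rad (17 degrees) from vertical toward the stand's -x. Origin: centre of its inner floor, 40 mm above the worktop; z along the bore, out of the mouth; y level. Bore 25 mm wide up to 36 mm above the floor, then flaring to 33 mm at the rim, 44 mm above the floor; rim 41 mm outside. A seated rod stands 56 mm out.
- gauge: Loose pen-shaped probe gauge, 130 mm, 90 g. Origin: tip with plunger out; z from tip to tail. From the tip: steel plunger 6 mm thick to 18 mm, steel nose widening to 18 mm diameter at 36 mm, black 30 mm flange at 50 to 54 mm, yellow grip barrel 18 mm diameter from 54 to 124 mm (take it at about 92 mm), black tail. Starts upright in the holder, tip down, flange on the rim.
- gauge_tip (a point): The rounded end (3.5 mm radius) of the gauge's plunger, which moves with the plunger. Axes as the gauge's.
- plunger (a joint): Spring plunger of the gauge: 0 = fully out, 0.012 m = fully in against its stop. Pushing force is 0.6 N at the start of travel plus 0.3 N per mm: 2.4 N half in, 4.2 N fully in.
- holder: Fixed black upright tube for the gauge, 31 mm outside, 23 mm inside, rim 60 mm above the worktop, on a round foot 72 mm wide. Open at the top. Origin: centre of the foot's underside. The gauge's tip hangs 10 mm above the worktop inside it.
- sample_pot: White lidded sample pot, 44 mm diameter, 58 mm high; a bystander. Origin: centre of its underside.
- slide_mailer: Flat white and blue plastic slide mailer, 86 x 30 x 12 mm, lying flat; a bystander. Origin: centre of its underside.
- battery: Red and white battery, 14 mm diameter, 50 mm long, lying; a bystander. Origin: centre of its underside.
Not all that is in view belongs to the job. What is shaped like the rod_red but orange is not meant.

How it is judged:
By the outcome, as a careful person would: the job done as asked, in the order asked, and still so for the second after the job is handed in, while the arm keeps its last pose, push and grip.
It also fails if it takes over 64 s, if anything falls off the work surface, if the arm or the gripper's body presses on something with over 40 N, if the wrist force passes 120 N, or if a joint passes its speed limit or range.

ROBOT

A 7-joint arm with a two-finger parallel gripper is mounted at the origin on a cart in front of the work surface, level with it; the furniture and walls round the work are solid. World frame = base frame: x ahead of the robot, y to its left, z up, the work surface at z = 0. Lengths are in m, angles in degrees, forces in N, time in s.
With the tool pointing down it reaches from about 0.425 to 0.875 m from the base axis. Payload 4.7 kg.
Tool frame: the origin (TCP) lies between the finger pads; the fingertips stand 8 mm ahead of it and the grasp point (between the pads) lies 11 mm behind it; z points along the fingers, y is the line along which they close (so a half turn about z gives the same grasp; the last joint's range is limited). The gripper opens to 87 mm and grips with 3 to 60 N. Pads are 19 mm wide; open, the fingers measure 117 mm over their backs; the gripper's body (75 mm by 190 mm) begins 51 mm behind the grasp point.
Start: joints at [69.849, 18.392, -4.016, 83.108, 1.295, 78.541, -3.26], TCP at [0.232, -0.607, 0.231] pointing down, gripper open.
Joint ranges: [-163.93, 163.93], [-17.29, 119.83], [-79.2, 71.16], [3.27, 140.29], [-89.18, 269.18], [5.43, 117.66], [-154.24, 154.24]. Speed limits (degrees/s): [147.25, 147.25, 180, 180, 180, 180, 180].

INTERFACE

Orientations are given as [roll, pitch, yaw] about the fixed x, y, z axes, in that order (R = Rz(yaw) Ry(pitch) Rx(roll)).
In Python, from cell import env, viewer gives the robot as it stands. The module is installed in compiled form; this text tells all that it offers.
- The arm moves only by the tool arm_command, never from a script. Its argument "series" is a list of rows, each a list of 2 entries, a list of its own where there are three numbers: the shift along the tool's x, y, z in mm, then the turn about the tool's z in rad. A call has exactly 5 rows; each row is the pose to reach, as a shift and turn from the pose commanded when the call began, along the tool's axes at that moment; what a row does not reach only later rows make up. A row lasts 1/10 s, in which the tool goes at most 50 mm and 8.59 degrees, less where a joint would pass 70% of its speed; a pose out of reach is approached as far as the arm can. A call with a gripper value outside its range is refused whole. "grip" is the gripper command: -1 is fully open, 1 is shut, values between are in proportion, set as the call begins (left out, the last holds). The fingers move at their own pace and stop on an object; "grip_force" is the grip in N (left out, the last holds). Time passes only in rows, so rows that repeat a pose let the fingers close, or fill a call up. It gives the time, the measured TCP pose, the force, the opening and the grip force at its end, in the units of the state.
- env.get_obs(): the state, without advancing time (a new reading comes with each control period).
- viewer.read_camera(name): name is "scene" or "top" or "wrist"; returns (picture, depth): 384x512x3 uint8, blue, green, red; 384x512 float32, m along the optical axis (not along the pixel's ray), 0 where there is no reading.
- viewer.calibration(name): a dict with "K" (3x3 intrinsics, pixels), "T" (4x4, takes a point from camera to world coordinates); the wrist camera has in their place "hand_eye" (4x4, takes a point from camera to tool coordinates, whose origin is the TCP and whose axes are the flange's). Camera axes: x right, y up, looking along -z (the intrinsics and any distortion apply to the point x, -y, -z); pixel columns grow to the right and rows downward; lengths in m; the calibration is good to about 2 mm. The wrist camera is an equidistant fisheye: a pixel r from the principal point sees the ray r / f radians off the axis. A picture is of the moment at which its call begins: read the wrist's pose just before it. calibration takes no time and is no camera call.
- env.sign_off(): hands the job in; it is judged then, once.
The state is a dict: "time_s": time; "qpos": joint angles; "joint_velocities": joint speeds; "effort": joint torques, N m; "tool_pos": TCP position; "tool_rot": TCP orientation; "force": force on the tool from outside, world axes, zero at the start; "wrist_torque": the same for the moment, N m; "grip_width": finger opening in m; "grasp_force": force on a finger pad.
Only numpy, scipy, OpenCV 4.12 (cv2) and the standard library are available. Lean on these libraries where they do the work, as an engineer would, in place of code of your own. Each camera call takes 0.05 s, during which the arm holds its last target. There are 200 camera calls.

## Working session

There is one attempt and no reset: what is moved stays moved. The work goes in short steps, Python scripts to look and compute and a tool call to move; the robot and the scene stay as the last step left them, time stands still between calls to the robot, and variables do not carry over. Pictures are saved under pics/ and viewed, at most 14 in all, crops included, and the job is handed in when it is done.

Besides the shell and the picture viewer there is one more tool, called after "Emit:" in YAML: its name, and indented under it one key for each argument. arm_command: Moves the arm, as the interface text tells. Its arguments: {"type":"object","properties":{"series":{"type":"array"},"grip":{"type":"number"},"grip_force":{"type":"number"}},"required":["series"]}

```bash
mkdir -p pics; ls
cat > h.py <<'E'
import numpy as np, cv2
from cell import env, viewer
from scipy.spatial.transform import Rotation as R
def cast(name,px,obs=None):
    c=viewer.calibration(name)
    K=np.array(c["K"]);px=np.atleast_2d(np.array(px,float))
    x=(px[:,0]-K[0,2])/K[0,0]; y=(px[:,1]-K[1,2])/K[1,1]
    if name=="wrist":
        r=np.hypot(x,y)+1e-12
        d=np.c_[x/r*np.sin(r),-y/r*np.sin(r),-np.cos(r)]
        T=np.eye(4);T[:3,:3]=R.from_euler('xyz',obs["tool_rot"],degrees=True).as_matrix();T[:3,3]=obs["tool_pos"]
        T=T@np.array(c["hand_eye"])
    else:
        d=np.c_[x,-y,-np.ones(len(x))];T=np.array(c["T"])
    return T[:3,3],d@T[:3,:3].T
def onz(name,px,z,obs=None):
    o,d=cast(name,px,obs); return o+d*((z-o[2])/d[:,2])[:,None]
def pts(name,depth,obs=None):  # world point per pixel (depth along axis)
    v,u=np.mgrid[:384,:512]
    o,d=cast(name,np.c_[u.ravel(),v.ravel()],obs)
    c=viewer.calibration(name);T=np.array(c["T"]) if name!="wrist" else None
    f=-T[:3,2]; 
    return (o+d*(depth.ravel()/(d@f))[:,None]).reshape(384,512,3)
E
python3 - <<'E'
from h import *
o=env.get_obs();print(o)
for n in("scene","top"):
    p,d=viewer.read_camera(n);cv2.imwrite(f"pics/{n}0.png",p);np.savez(f"{n}0.npz",p=p,d=d)
    print(n,viewer.calibration(n))
print(viewer.calibration("wrist"))
E
```

```text
pics
{'time_s': 0.0, 'qpos': array([69.84988481, 18.4395471 , -4.01580532, 83.17424884,  1.29556968,
       78.54150097, -3.26068657]), 'joint_velocities': array([-0.02147471, -0.08122195, -0.01510313, -0.01732617, -0.00995311,
       -0.07860939, -0.07996617]), 'effort': array([ 1.16114488e-04, -4.91287100e+01, -4.03894270e-01, -3.12530208e+01,
       -6.39674510e-02,  4.36861231e-02,  1.79861372e-04]), 'tool_pos': array([ 0.23225388, -0.60651324,  0.22946175]), 'tool_rot': array([-1.79889980e+02,  6.23473260e-03,  2.09595434e+01]), 'force': array([ 0.09733109, -0.2333093 , -0.06192125]), 'wrist_torque': array([-0.01034397, -0.00127386, -0.00962242]), 'grasp_force': 0.0, 'grip_width': 0.08691346539729784}
scene {'K': array([[409.37298938,   0.        , 257.46590104],
       [  0.        , 409.37298938, 189.03375539],
       [  0.        ,   0.        ,   1.        ]]), 'T': array([[ 0.75440602,  0.52288759, -0.39681244,  0.17197327],
       [-0.65635889,  0.5935072 , -0.46577055, -0.50615475],
       [-0.0080346 ,  0.61183149,  0.79094733,  0.88816133],
       [ 0.        ,  0.     
[... 264 characters left out ...]

       [-0.99967252, -0.01407058, -0.02137469, -0.04479383],
       [-0.02220563,  0.06181908,  0.99784032,  1.26531515],
       [ 0.        ,  0.        ,  0.        ,  1.        ]])}
{'K': array([[297.31863964,   0.        , 251.52851547],
       [  0.        , 297.31863964, 191.1615968 ],
       [  0.        ,   0.        ,   1.        ]]), 'hand_eye': array([[-4.97136227e-04,  9.70464785e-01,  2.41242314e-01,
         6.49513439e-02],
       [ 9.99999808e-01,  5.71797167e-04, -2.39480720e-04,
        -5.52604554e-04],
       [-3.70349277e-04,  2.41242149e-01, -9.70464883e-01,
        -1.54027568e-01],
       [ 0.00000000e+00,  0.00000000e+00,  0.00000000e+00,
         1.00000000e+00]])}
```

View pics/scene0.png

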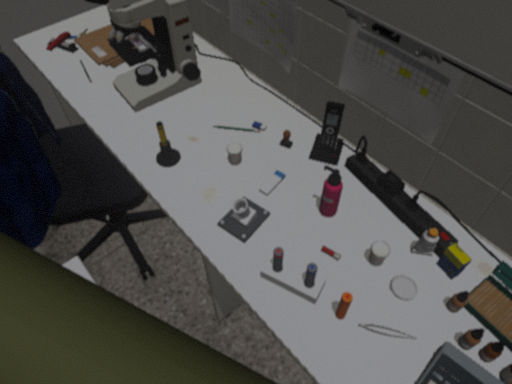

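View pics/top0.png

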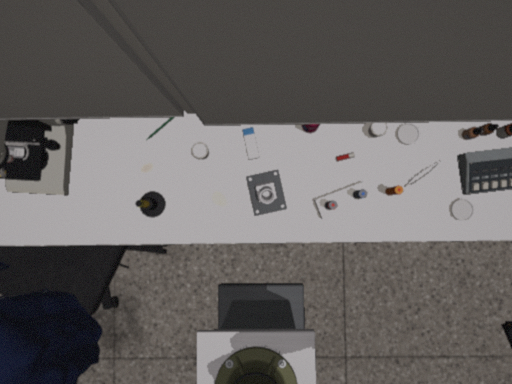

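Run:
```python
from h import *
t=np.load("top0.npz")
P=pts("top",t["d"]); hsv=cv2.cvtColor(t["p"],cv2.COLOR_BGR2HSV)
print("table z",np.median(P[215:235,200:240,2]))
for (u,v) in [(331,205),(360,194),(395,190),(266,193),(152,204),(143,203),(200,150)]:
    print((u,v),P[v-1:v+2,u-1:u+2].reshape(-1,3).round(3)[4])
a=cv2.resize(t["p"][160:225,235:375],None,fx=5,fy=5,interpolation=2)
b=cv2.resize(t["p"][180:225,120:180],None,fx=5,fy=5,interpolation=2)
c=np.zeros((560,700,3),np.uint8);c[:325]=a;c[330:555,:300]=b
s=np.load("scene0.npz")["p"][190:235,215:275];c[330:555,310:610]=cv2.resize(s,None,fx=5,fy=5,interpolation=2)
c=cv2.convertScaleAbs(c,alpha=1.7)
cv2.imwrite("pics/crop0.png",c)
```

```text
table z 0.0007880308145921111
(331, 205) [ 0.486 -0.197  0.111]
(360, 194) [ 0.512 -0.27   0.108]
(395, 190) [ 0.522 -0.36   0.099]
(266, 193) [ 0.521 -0.035  0.038]
(152, 204) [0.495 0.263 0.062]
(143, 203) [0.497 0.269 0.125]
(200, 150) [0.636 0.137 0.057]
```

View pics/crop0.png

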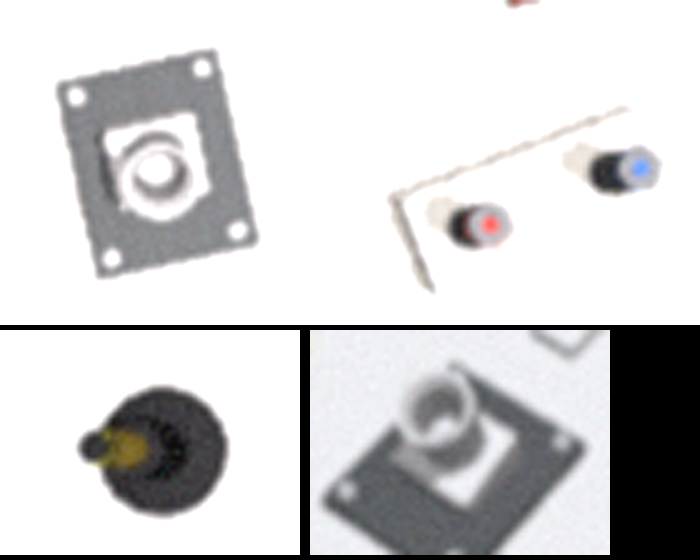

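Run:
```python
from h import *
t=np.load("top0.npz");P=pts("top",t["d"]);im=t["p"];hsv=cv2.cvtColor(im,cv2.COLOR_BGR2HSV)
m=np.zeros((384,512),np.uint8);m[160:225,240:295]=(im[160:225,240:295].max(2)<90)
n,l,s,c=cv2.connectedComponentsWithStats(m);k=1+s[1:,4].argmax()
r=cv2.minAreaRect(np.argwhere(l==k)[:,::-1].astype(np.float32));box=cv2.boxPoints(r)
W=onz("top",box,.012);print("base",W.round(4),W.mean(0),r[1]);
e=[W[1]-W[0],W[2]-W[1]];e=max(e,key=np.linalg.norm);e/=np.linalg.norm(e);print("long axis",e,np.degrees(np.arctan2(e[1],e[0])),[np.linalg.norm(W[i]-W[i-1]) for i in(1,2)])
# rim: depth z >0.072
q=P[165:220,245:290].reshape(-1,3);q=q[(q[:,2]>.07)&(q[:,2]<.12)];print("rim",len(q),q.mean(0),q.min(0),q.max(0))
A=np.c_[q[:,:2]-q[:,:2].mean(0),np.ones(len(q))];print("rim plane slope",np.linalg.lstsq(A,q[:,2],rcond=None)[0])
# dots
for nm,lo,hi,roi in(("red",(0,60,50),(12,255,255),(320,195,340,215)),("red2",(168,60,50),(180,255,255),(320,195,340,215)),("blue",(100,90,50),(125,255,255),(350,185,370,205))):
    x0,y0,x1,y1=roi;mm=cv2.inRange(hsv[y0:y1,x0:x1],lo,hi)
    a=np.argwhere(mm)[:,::-1]+[x0,y0]
    if len(a): print(nm,len(a),a.mean(0),onz("top",a.mean(0)[None],.106))
# dots by crop pixel
print("red dot",onz("top",[[235+491/5-.4,160+224/5-.4]],.106),"blue",onz("top",[[235+641/5-.4,160+168/5-.4]],.106))
print("rack corner",onz("top",[[235+395/5,160+195/5],[235+627/5,160+108/5],[235+432/5,160+290/5]],.03))
print("foot",onz("top",[[120+163/5-.4,180+(451-330)/5-.4]],.003),"tail",onz("top",[[120+94/5-.4,180+(447-330)/5-.4]],.14))
```

```text
base [[ 0.5673  0.0179  0.012 ]
 [ 0.5842 -0.0668  0.012 ]
 [ 0.4807 -0.0872  0.012 ]
 [ 0.4638 -0.003   0.012 ]] [ 0.52402182 -0.03476569  0.012     ] (38.90257263183594, 31.778583526611328)
long axis [-0.98102307 -0.19389106  0.        ] -168.82005009045807 [np.float64(0.0863845612505448), np.float64(0.10550815349460178)]
rim 113 [ 0.51057312 -0.03810031  0.07978358] [ 0.4936898  -0.05620504  0.07027987] [ 0.53005922 -0.02024882  0.09143742]
rim plane slope [0.2549183  0.02915337 0.07978358]
red 6 [332.         204.83333333] [[ 0.48646801 -0.20024837  0.106     ]]
red2 9 [331.33333333 204.55555556] [[ 0.48718214 -0.19860554  0.106     ]]
blue 7 [362.71428571 193.        ] [[ 0.51496943 -0.27731339  0.106     ]]
red dot [[ 0.48752219 -0.20226245  0.106     ]] blue [[ 0.51446719 -0.27751308  0.106     ]]
rack corner [[ 0.50366118 -0.16300158  0.03      ]
 [ 0.54834917 -0.28722493  0.03      ]
 [ 0.45295567 -0.18159828  0.03      ]]
foot [[0.49713944 0.27712162 0.003     ]] tail [[0.49664415 0.27611677 0.14      ]]
```

The images show the rods at top-view (333,205) red and (363,193) blue, the stand at (266,193) with its cup leaning toward the robot, and the holder with the gauge at (152,204). I'll move above the red rod first.

Emit:
arm_command:
  series:
    - [[38,-29,0],0.03]
    - [[77,-58,0],0.07]
    - [[115,-86,0],0.1]
    - [[153,-115,0],0.14]
    - [[192,-144,0],0.17]
  grip: -0.1

```text
time_s: 0.6
tool_pos: [0.3607, -0.402, 0.2302]
tool_rot: [-180.0, 0.0, 11.1]
force: [0.9, 0.2, 1.1]
grip_width: 0.0548
grasp_force: 0.0
```

Emit:
arm_command:
  series:
    - [[33,-35,0],0]
    - [[66,-70,0],0]
    - [[99,-105,0],0]
    - [[132,-140,10],0]
    - [[163,-174,20],0]

```text
time_s: 1.1
tool_pos: [0.4872, -0.1995, 0.2105]
tool_rot: [180.0, -0.0, 11.2]
force: [0.4, -0.5, -0.3]
grip_width: 0.0479
grasp_force: 0.0
```

```bash
cat > look.py <<'E'
from h import *
import sys
o=env.get_obs();p,d=viewer.read_camera("wrist")
n=sys.argv[1];cv2.imwrite(f"pics/{n}.png",cv2.convertScaleAbs(p,alpha=1.4));np.savez(f"{n}.npz",p=p,d=d,pos=o["tool_pos"],rot=o["tool_rot"])
print(o["tool_pos"],o["tool_rot"],o["force"],o["grip_width"])
E
python3 look.py w1
```

```text
[ 0.48716143 -0.19948454  0.21045073] [ 1.79962193e+02 -3.07814081e-02  1.12383626e+01] [ 0.40299455 -0.47870189 -0.30396108] 0.04793164819412895
```

View pics/w1.png

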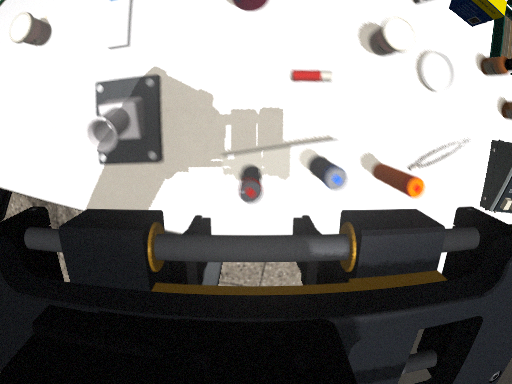

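Run:
```python
from h import *
w=np.load("w1.npz");o={"tool_pos":w["pos"],"tool_rot":w["rot"]}
h=cv2.cvtColor(w["p"],cv2.COLOR_BGR2HSV)
def cen(lo,hi,roi):
    x0,y0,x1,y1=roi;a=np.argwhere(cv2.inRange(h[y0:y1,x0:x1],lo,hi))[:,::-1]+[x0,y0];return len(a),a.mean(0)
Rm=R.from_euler('xyz',w["rot"],degrees=True).as_matrix()
for nm,roi,lo,hi in(("red",(240,182,262,200),(0,110,60),(12,255,255)),("red'",(240,182,262,200),(165,110,60),(180,255,255)),("blue",(325,172,348,190),(100,110,60),(125,255,255))):
    try:
        n,c=cen(lo,hi,roi);X=onz("wrist",c[None],.106,o)[0];print(nm,n,c,X,"tool mm",((X-w["pos"])@Rm*1000).round(1))
    except Exception as e: print(nm,e)
X=onz("wrist",[[105,132]],.082,o);print("rim",X)
print("base corners",onz("wrist",[[96,80],[160,76],[161,162],[99,164]],.012,o).round(4), onz("wrist",[[96,80],[160,76],[161,162],[99,164]],.012,o).mean(0))
```

```text
red 58 [250.48275862 191.84482759] [ 0.4869728  -0.19823414  0.106     ] tool mm [  0.   -1.3 104.4]
red' 15 [251.46666667 192.        ] [ 0.48700338 -0.19912713  0.106     ] tool mm [-1.000e-01 -5.000e-01  1.045e+02]
blue 56 [336.80357143 179.17857143] [ 0.51393696 -0.27318246  0.106     ] tool mm [ 11.8  77.4 104.5]
rim [[ 0.51410484 -0.04052071  0.082     ]]
base corners [[ 5.704e-01  2.080e-02  1.200e-02]
 [ 5.838e-01 -6.760e-02  1.200e-02]
 [ 4.796e-01 -8.690e-02  1.200e-02]
 [ 4.621e-01 -2.000e-04  1.200e-02]] [ 0.52396751 -0.03347171  0.012     ]
```

Emit:
arm_command:
  series:
    - [[0,-1,35],0]
    - [[0,-1,75],0]
    - [[0,-1,110],0]
    - [[0,-1,130],0]
    - [[0,-1,137],0]

```text
time_s: 1.65
tool_pos: [0.4838, -0.1999, 0.0707]
tool_rot: [-179.8, 0.3, 11.2]
force: [-0.4, 0.1, 0.4]
grip_width: 0.0477
grasp_force: 0.0
```

Emit:
arm_command:
  series:
    - [[0,0,0],0]
    - [[0,0,0],0]
    - [[0,0,0],0]
    - [[0,0,0],0]
    - [[0,0,0],0]
  grip: 1
  grip_force: 8

```text
time_s: 2.15
tool_pos: [0.4869, -0.2008, 0.0747]
tool_rot: [179.9, -0.1, 11.2]
force: [0.6, 1.1, 2.9]
grip_width: 0.0218
grasp_force: 8.0
```

Emit:
arm_command:
  series:
    - [[0,0,-7],0]
    - [[0,0,-14],0]
    - [[0,0,-14],0]
    - [[-3,0,-14],0]
    - [[-6,0,-14],0]

```text
time_s: 2.65
tool_pos: [0.4808, -0.2016, 0.0878]
tool_rot: [180.0, -0.1, 11.2]
force: [2.6, -0.2, 0.6]
grip_width: 0.0219
grasp_force: 8.0
```

Emit:
arm_command:
  series:
    - [[-4,0,0],0]
    - [[-8,0,0],0]
    - [[-12,0,0],0]
    - [[-16,0,0],0]
    - [[-17,0,0],0]

```text
time_s: 3.15
tool_pos: [0.4626, -0.2052, 0.0872]
tool_rot: [-180.0, 0.1, 11.2]
force: [1.7, 0.4, -1.6]
grip_width: 0.022
grasp_force: 8.0
```

```bash
python3 look.py w2
python3 - <<'E'
from h import *
p,d=viewer.read_camera("scene");np.savez("s2.npz",p=p,d=d)
w=cv2.imread("pics/w2.png")
c=np.vstack([cv2.resize(p[210:320,215:365],None,fx=3,fy=3),cv2.resize(w[150:230,176:326],None,fx=3,fy=3)])
cv2.imwrite("pics/c2.png",cv2.convertScaleAbs(c,alpha=1.3))
E
```

```text
[ 0.46264759 -0.20515912  0.08724019] [-1.79989247e+02  5.12432812e-02  1.11875309e+01] [ 1.73509236  0.44636842 -1.60461609] 0.021955066118961225
```

View pics/c2.png

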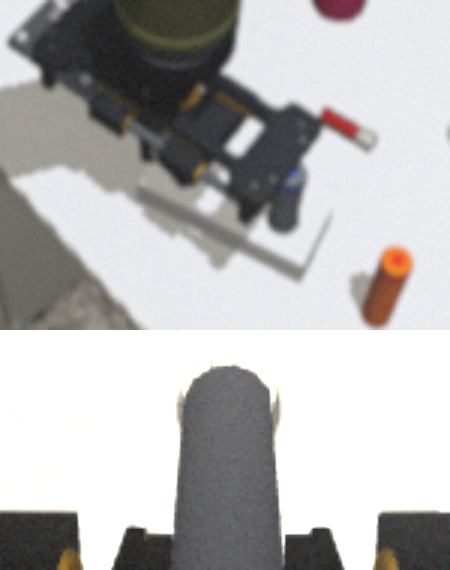

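Emit:
arm_command:
  series:
    - [[0,0,-10],0]
    - [[0,0,-25],0]
    - [[0,0,-50],0]
    - [[0,0,-80],0]
    - [[0,0,-95],0]

```text
time_s: 3.75
tool_pos: [0.4643, -0.2052, 0.1856]
tool_rot: [179.9, -0.1, 11.2]
force: [-0.2, -0.4, -1.3]
grip_width: 0.0219
grasp_force: 8.0
```

```bash
python3 look.py w3
cat > tilt.py <<'E'
from h import *
import sys
w=np.load(sys.argv[1]+".npz");c=viewer.calibration("wrist");K=np.array(c["K"]);HE=np.array(c["hand_eye"])
d=w["d"];xs=[]
v,u=np.mgrid[int(sys.argv[2]):int(sys.argv[3]),249:255]
x=(u-K[0,2])/K[0,0];y=(v-K[1,2])/K[1,1];r=np.hypot(x,y)+1e-12
D=d[v,u];pc=np.stack([x/r*np.tan(r)*D,-y/r*np.tan(r)*D,-D],-1)
t=(pc@HE[:3,:3].T+HE[:3,3])*1000
T=t.mean(1)
for i in range(0,len(T),4):print(v[i,0],T[i].round(1))
E
python3 tilt.py w3 120 235
```

```text
[ 0.46431582 -0.20524361  0.18564481] [ 1.79884414e+02 -1.06031009e-01  1.12328785e+01] [-0.22129651 -0.35522439 -1.295767  ] 0.02190685881570616
120 [ 63.4  -0.4 186.1]
124 [ 58.9  -0.4 185.7]
128 [ 54.3  -0.4 185.9]
132 [ 49.8  -0.4 184. ]
136 [ 49.8  -0.3 104.4]
140 [ 42.7  -0.4 155.7]
144 [ 38.4  -0.4 156.7]
148 [ 34.3  -0.4 155.8]
152 [ 27.3  -0.4 180.2]
156 [ 22.8  -0.4 180.1]
160 [ 18.2  -0.4 179.9]
164 [32.3 -0.4 58.1]
168 [30.4 -0.4 52. ]
172 [28.5 -0.4 46.6]
176 [26.8 -0.4 41. ]
180 [24.9 -0.4 37.2]
184 [23.3 -0.4 32.1]
188 [21.9 -0.4 27.2]
192 [20.3 -0.4 23.3]
196 [18.9 -0.4 18.8]
200 [17.5 -0.4 14.9]
204 [16.1 -0.4 11.3]
208 [14.9 -0.4  7.4]
212 [13.8 -0.4  3.4]
216 [12.5 -0.4  0.4]
220 [11.3 -0.4 -2.8]
224 [10.2 -0.4 -6. ]
228 [ 9.3 -0.4 -9.7]
232 [  8.3  -0.4 -12.7]
```

The wrist depth gives a rod tilt of about 18.9° in the grip, close to the wanted 17°. Next I'll move above the cup.

Emit:
arm_command:
  series:
    - [[10,-35,0],0]
    - [[20,-70,0],0]
    - [[30,-105,0],0]
    - [[40,-140,5],0]
    - [[46,-155,10],0]

```text
time_s: 4.3
tool_pos: [0.478, -0.0399, 0.1724]
tool_rot: [-180.0, 0.0, 11.5]
force: [0.6, -0.1, -0.9]
grip_width: 0.0215
grasp_force: 8.0
```

Emit:
arm_command:
  series:
    - [[0,0,0],0]
    - [[0,0,0],0]
    - [[0,0,0],0]
    - [[0,0,0],0]
    - [[0,0,0],0]

```text
time_s: 4.8
tool_pos: [0.4785, -0.045, 0.1726]
tool_rot: [180.0, 0.0, 11.1]
force: [0.2, 0.3, -1.3]
grip_width: 0.0218
grasp_force: 8.0
```

```bash
python3 look.py w4; python3 tilt.py w4 150 220 | head -20
```

```text
[ 0.47847744 -0.04504944  0.17262273] [1.79988980e+02 6.54779601e-04 1.11112079e+01] [ 0.204655    0.32806099 -1.28756835] 0.02183234415512137
150 [ 34.2  -0.4 136.6]
154 [ 31.2  -0.4 128.9]
158 [ 28.4  -0.4 120.7]
162 [ 25.9  -0.4 112.1]
166 [31.4 -0.4 55. ]
170 [29.4 -0.4 49.8]
174 [27.7 -0.4 43.8]
178 [25.9 -0.4 39. ]
182 [24.2 -0.4 34.4]
186 [22.6 -0.4 29.7]
190 [21.  -0.4 25.4]
194 [19.6 -0.4 20.9]
198 [18.2 -0.4 16.9]
202 [16.9 -0.4 12.7]
206 [15.5 -0.4  9.5]
210 [14.1 -0.4  6.1]
214 [13.  -0.4  2.2]
218 [12.  -0.4 -1.5]
```

View pics/w4.png

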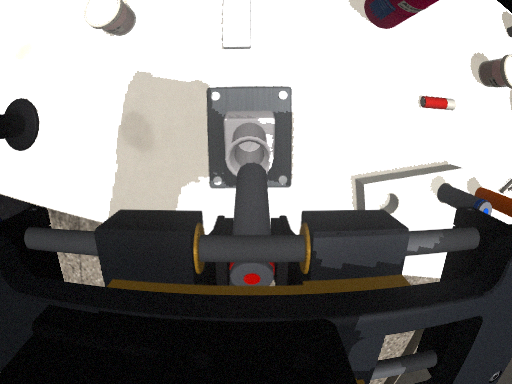

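```bash
cat > cupfit.py <<'E'
from h import *
import sys
w=np.load(sys.argv[1]+".npz");c=viewer.calibration("wrist");K=np.array(c["K"]);HE=np.array(c["hand_eye"])
d=w["d"];v,u=np.mgrid[100:190,205:300]
x=(u-K[0,2])/K[0,0];y=(v-K[1,2])/K[1,1];r=np.hypot(x,y)+1e-12;D=d[v,u]
t=(np.stack([x/r*np.tan(r)*D,-y/r*np.tan(r)*D,-D],-1)@HE[:3,:3].T+HE[:3,3])*1000
h=w["pos"][2]*1000-t[...,2]
# expected rim plane normal a(tool)=(-sin.3,0,-cos.3)
A=np.array([-np.sin(.3),0,-np.cos(.3)])
F=((np.array([.524,-.0355,.040])-w["pos"])@R.from_euler('xyz',w["rot"],degrees=True).as_matrix())*1000
s=(t-F)@A; ex=np.array([np.cos(.3),0,-np.sin(.3)])
q=np.stack([(t-F)@ex,t[...,1]-F[1]],-1);rad=np.hypot(*np.moveaxis(q,-1,0))
print("F tool",F)
m=(s>41)&(s<48)&(rad<26);Q=q[m];print(m.sum(),Q.min(0),Q.max(0),"s med",np.median(s[m]),"q95",np.percentile(s[m],90))
# outer circle fit via edge columns
from scipy.optimize import least_squares
b=[]
for row in range(m.shape[0]):
    cs=np.where(m[row])[0]
    if len(cs)>3:b+= [q[row,cs[0]],q[row,cs[-1]]]
b=np.array(b);f=least_squares(lambda p:np.hypot(b[:,0]-p[0],b[:,1]-p[1])-p[2],[0,0,20],loss="soft_l1");print("rim offset ex,y,r",f.x,len(b))
# rod edges tool y, by rows
mr=(h>w["pos"][2]*1000-60)
for row in (70,76,82,88):
    cs=np.where(mr[row])[0]
    if len(cs):print("rod y",100+row,t[row,cs[0],1],t[row,cs[-1],1])
E
python3 cupfit.py w4
```

```text
F tool [ 46.51106306  -0.62311754 132.62208588]
556 [-17.44115103 -21.92064324] [18.93344953 17.32852431] s med 43.87077260551618 q95 44.85868236407977
rim offset ex,y,r [-1.27784078 -2.10970108 19.57694753] 78
rod y 170 -9.509086244328289 7.9440881537595605
rod y 176 -10.984781090782208 9.180685290278097
rod y 182 -10.537301923010949 9.612058114142648
rod y 188 -10.930520146156725 9.193416480378906
```

Emit:
arm_command:
  series:
    - [[1,-2,0],0]
    - [[4,-2,9],0]
    - [[7.5,-2,21],0]
    - [[11,-2,32],0]
    - [[14.3,-2,43],0]

```text
time_s: 5.35
tool_pos: [0.492, -0.0391, 0.128]
tool_rot: [-180.0, 0.1, 11.2]
force: [0.1, -0.3, -1.0]
grip_width: 0.0218
grasp_force: 8.0
```

Emit:
arm_command:
  series:
    - [[1.5,0,5],0]
    - [[3,0,10],0]
    - [[4.5,0,15],0]
    - [[6,0,20],0]
    - [[7,0,23],0]

```text
time_s: 5.85
tool_pos: [0.499, -0.0378, 0.1062]
tool_rot: [180.0, 0.0, 11.2]
force: [0.8, -0.4, -0.0]
grip_width: 0.0218
grasp_force: 8.0
```

```bash
python3 look.py w5; python3 tilt.py w5 150 235; python3 -c "
import cv2;p=cv2.imread('pics/w5.png')[90:300,150:350];cv2.imwrite('pics/c5.png',cv2.resize(p,None,fx=2.5,fy=2.5))"
```

```text
[ 0.49904347 -0.03783961  0.10617082] [1.79998596e+02 8.99038592e-03 1.12218136e+01] [ 0.8001028  -0.42921147 -0.04418767] 0.021842230971103986
150 [41.7 -0.4 65.9]
154 [39.1 -0.4 62.5]
158 [41.6 -0.1 20.9]
162 [35.1 -0.4 49.3]
166 [33.2 -0.4 43.3]
170 [31.4 -0.4 38. ]
174 [29.7 -0.4 32.8]
178 [28.3 -0.4 27.1]
182 [27.6 -0.4 18.6]
186 [22.5 -0.4 30.2]
190 [21.1 -0.4 25. ]
194 [19.6 -0.4 20.9]
198 [18.2 -0.4 16.7]
202 [16.7 -0.4 13.5]
206 [15.5 -0.4  9.5]
210 [14.3 -0.4  5.6]
214 [13.2 -0.4  1.7]
218 [11.8 -0.4 -1. ]
222 [10.7 -0.4 -4.4]
226 [ 9.5 -0.4 -7.3]
230 [  8.8  -0.4 -11.3]
234 [  7.8  -0.4 -14.3]
```

View pics/c5.png

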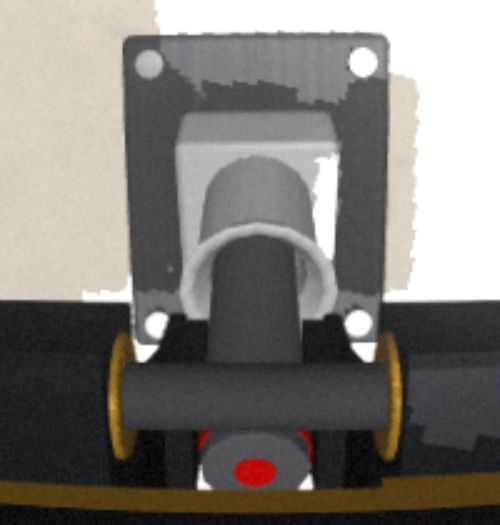

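The rod is inside the cup, slanted with its red dot up and no contact force. I'll lower it the last few millimetres.

Emit:
arm_command:
  series:
    - [[0.6,0,2],0]
    - [[1.2,0,4],0]
    - [[1.6,0,5],0]
    - [[1.6,0,5],0]
    - [[1.6,0,5],0]

```text
time_s: 6.4
tool_pos: [0.502, -0.0375, 0.1037]
tool_rot: [179.9, -0.2, 11.2]
force: [-2.9, 0.9, 9.6]
grip_width: 0.0215
grasp_force: 8.0
```

Emit:
arm_command:
  series:
    - [[0,0,-2],0]
    - [[0,0,-2],0]
    - [[0,0,-2],0]
    - [[0,0,-2],0]
    - [[0,0,-2],0]
  grip: -0.1

```text
time_s: 6.9
tool_pos: [0.5004, -0.0376, 0.1033]
tool_rot: [-180.0, 0.0, 11.2]
force: [0.1, 0.1, -0.3]
grip_width: 0.0461
grasp_force: 0.0
```

Emit:
arm_command:
  series:
    - [[0,0,-20],0]
    - [[0,0,-50],0]
    - [[-15,0,-85],0]
    - [[-35,0,-110],0]
    - [[-40,0,-110],0]

```text
time_s: 7.4
tool_pos: [0.4623, -0.046, 0.217]
tool_rot: [179.8, -0.3, 11.2]
force: [0.8, 0.1, -0.7]
grip_width: 0.0477
grasp_force: 0.0
```

```bash
python3 look.py w6
python3 - <<'E'
from h import *
w=np.load("w6.npz");o={"tool_pos":w["pos"],"tool_rot":w["rot"]}
h=cv2.cvtColor(w["p"],cv2.COLOR_BGR2HSV);h[...,0]=(h[...,0].astype(int)+20)%180
m=cv2.inRange(h,(5,120,60),(32,255,255));m[:,:150]=0;m[:,350:]=0;m[:110]=0
n,l,s,c=cv2.connectedComponentsWithStats(m)
for i in range(1,n):
    if s[i,4]>15:print(s[i],c[i],onz("wrist",c[i][None],.1355,o))
print("expected",np.array([.524,-.0355,.04])+.1*np.array([-.290,-.0573,.955]))
p=cv2.imread('pics/w6.png')[60:260,150:350];cv2.imwrite('pics/c6.png',cv2.resize(p,None,fx=2.5,fy=2.5))
E
```

```text
[ 0.46226631 -0.04596968  0.21702368] [179.79645993  -0.29108257  11.17194956] [ 0.82308744  0.14346334 -0.66391349] 0.04768870160509875
[239 150  27  16 110] [251.88181818 153.90909091] [[ 0.49886009 -0.03894138  0.1355    ]]
[247 163  10   9  70] [251.82857143 167.07142857] [[ 0.48841472 -0.04095731  0.1355    ]]
expected [ 0.495   -0.04123  0.1355 ]
```

View pics/c6.png

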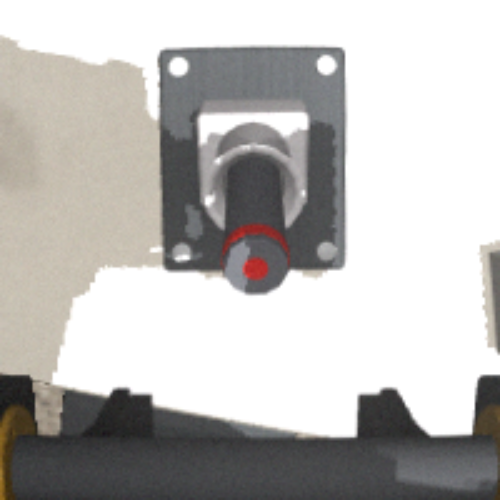

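```bash
cat > rodline.py <<'E'
from h import *
import sys
w=np.load(sys.argv[1]+".npz");c=viewer.calibration("wrist");K=np.array(c["K"]);HE=np.array(c["hand_eye"])
v,u=np.mgrid[0:384,0:512]
x=(u-K[0,2])/K[0,0];y=(v-K[1,2])/K[1,1];r=np.hypot(x,y)+1e-12;D=w["d"]
t=(np.stack([x/r*np.tan(r)*D,-y/r*np.tan(r)*D,-D],-1)@HE[:3,:3].T+HE[:3,3])
X=t@R.from_euler('xyz',w["rot"],degrees=True).as_matrix().T+w["pos"]
E
cat > a.py <<'E'
from rodline import *
b=X[120:180,250:254].mean(1)
for i in range(0,60,3):print(120+i,b[i].round(4))
h=cv2.cvtColor(w["p"],cv2.COLOR_BGR2HSV)
f=X[161:175,244:260].reshape(-1,3);f=f[f[:,2]>.12]
A=np.c_[f[:,:2]-f[:,:2].mean(0),np.ones(len(f))];print("face",f.mean(0),np.linalg.lstsq(A,f[:,2],rcond=None)[0])
print("dot",X[165:170,250:254].reshape(-1,3).mean(0))
E
python3 a.py w6
```

```text
120 [ 0.5254 -0.0336  0.0864]
123 [ 0.5224 -0.0342  0.072 ]
126 [ 0.5196 -0.0348  0.0795]
129 [ 0.5169 -0.0353  0.0866]
132 [ 0.5144 -0.0357  0.0951]
135 [ 0.512  -0.0362  0.1013]
138 [ 0.5097 -0.0366  0.1078]
141 [ 0.5074 -0.037   0.1134]
144 [ 0.5053 -0.0374  0.119 ]
147 [ 0.5033 -0.0378  0.1251]
150 [ 0.5014 -0.0381  0.1308]
153 [ 0.4994 -0.0385  0.1348]
156 [ 0.4974 -0.0389  0.1377]
159 [ 0.495  -0.0394  0.137 ]
162 [ 0.4924 -0.0399  0.1357]
165 [ 0.4899 -0.0404  0.1347]
168 [ 0.4875 -0.0409  0.1345]
171 [ 0.4848 -0.0414  0.133 ]
174 [ 0.4822 -0.0419  0.1322]
177 [ 0.4796 -0.0424  0.1312]
face [ 0.48812566 -0.04074211  0.13641947] [3.29352709 0.73525747 0.13641947]
dot [ 0.48827824 -0.0407196   0.13459555]
```

Emit:
arm_command:
  series:
    - [[10,-35,0],0]
    - [[20,-70,0],0]
    - [[32,-105,0],0]
    - [[43,-140,0],0]
    - [[54,-175,0],0]

```text
time_s: 7.95
tool_pos: [0.4799, 0.1383, 0.2122]
tool_rot: [-180.0, 0.1, 11.2]
force: [0.7, -0.0, -0.7]
grip_width: 0.0478
grasp_force: 0.0
```

Emit:
arm_command:
  series:
    - [[11,-35,0],0]
    - [[22,-70,0],0]
    - [[33,-105,0],0]
    - [[40,-128,0],0]
    - [[43,-135,0],0]

```text
time_s: 8.45
tool_pos: [0.4947, 0.2811, 0.2119]
tool_rot: [-179.8, 0.2, 11.5]
force: [-0.3, -0.3, -0.2]
grip_width: 0.0477
grasp_force: 0.0
```

```bash
python3 look.py w7
cat > b.py <<'E'
from rodline import *
h=cv2.cvtColor(w["p"],cv2.COLOR_BGR2HSV)
m=(X[...,2]>.1)&(X[...,2]<.15)&(np.hypot(X[...,0]-.497,X[...,1]-.277)<.04)
q=X[m];print(len(q),q.mean(0),q.min(0),q.max(0));tp=q[q[:,2]>q[:,2].max()-.006];print("tail top",tp.mean(0),(tp.min(0)+tp.max(0))/2)
vv,uu=np.where(m);print("px",uu.min(),uu.max(),vv.min(),vv.max())
Rm=R.from_euler('xyz',w["rot"],degrees=True).as_matrix();print("tool mm",((tp.min(0)+tp.max(0))/2-w["pos"])@Rm*1000)
y=cv2.inRange(h,(18,120,60),(35,255,255));y[:, :180]=0;y[:,330:]=0;vv,uu=np.where(y>0);q=X[vv,uu];q=q[(q[:,2]>.05)&(q[:,2]<.14)];print("yellow",len(q),uu.mean(),q.mean(0))
E
python3 b.py w7
```

```text
[0.49471135 0.28113309 0.21193187] [-1.79847061e+02  1.50845773e-01  1.15083649e+01] [-0.25786992 -0.26887164 -0.18871123] 0.04766903267985664
544 [0.49726765 0.27937568 0.1323948 ] [0.48639414 0.26959278 0.10000119] [0.50328954 0.28774144 0.14158267]
tail top [0.49523864 0.27899873 0.13935214] [0.49465945 0.27887997 0.13859302]
px 244 266 182 211
tool mm [-0.30729764  2.39322528 73.33378926]
yellow 242 254.2520325203252 [0.5011864  0.28038951 0.10771662]
```

Emit:
arm_command:
  series:
    - [[0,1,30],0]
    - [[0,1,65],0]
    - [[0,1,95],0]
    - [[0,1,115],0]
    - [[0,1,121],0]

```text
time_s: 9.0
tool_pos: [0.495, 0.2736, 0.0893]
tool_rot: [179.9, 0.3, 11.1]
force: [0.3, -0.3, 0.2]
grip_width: 0.0479
grasp_force: 0.0
```

Emit:
arm_command:
  series:
    - [[0,0,0],0]
    - [[0,0,0],0]
    - [[0,0,0],0]
    - [[0,0,0],0]
    - [[0,0,0],0]
  grip: 1
  grip_force: 8

```text
time_s: 9.5
tool_pos: [0.4968, 0.277, 0.0934]
tool_rot: [-180.0, -0.1, 11.2]
force: [0.6, -0.4, 2.3]
grip_width: 0.0177
grasp_force: 8.0
```

Emit:
arm_command:
  series:
    - [[0,0,-10],0]
    - [[0,0,-20],0]
    - [[0,0,-25],0]
    - [[-4,0,-25],0]
    - [[-8,0,-25],0]

```text
time_s: 10.0
tool_pos: [0.4895, 0.2753, 0.1183]
tool_rot: [-180.0, -0.2, 11.2]
force: [2.4, 1.0, 2.8]
grip_width: 0.0179
grasp_force: 8.0
```

Emit:
arm_command:
  series:
    - [[-5,0,0],0]
    - [[-10,0,0],0]
    - [[-15,0,0],0]
    - [[-20,0,0],0]
    - [[-23,0,0],0]

```text
time_s: 10.5
tool_pos: [0.4651, 0.2705, 0.1172]
tool_rot: [180.0, 0.0, 11.2]
force: [2.1, 1.7, 0.6]
grip_width: 0.0177
grasp_force: 8.0
```

```bash
python3 look.py w8; python3 tilt.py w8 160 240
```

```text
[0.46511427 0.27054301 0.11719403] [1.79990064e+02 3.33297724e-02 1.12460884e+01] [2.14808724 1.72015115 0.61161593] 0.017737618543735217
160 [38.6 -0.6 34. ]
164 [31.2 -0.4 65.6]
168 [30.3 -0.4 52.5]
172 [29.1 -0.4 43.3]
176 [27.9 -0.4 35.4]
180 [28.  -0.4 22.2]
184 [25.4 -0.4 22.9]
188 [22.9 -0.4 23. ]
192 [21.4 -0.4 19. ]
196 [20.  -0.4 14.5]
200 [18.8 -0.4 10.5]
204 [17.5 -0.4  6.6]
208 [16.  -0.4  4. ]
212 [14.7 -0.4  0.5]
216 [13.6 -0.4 -2.9]
220 [12.6 -0.4 -6.6]
224 [11.5 -0.4 -9.7]
228 [ 10.5  -0.4 -12.9]
232 [  9.7  -0.4 -16.3]
236 [ 32.3  -0.4 -75.8]
```

Emit:
arm_command:
  series:
    - [[-1,0,0],0]
    - [[-2,0,0],0]
    - [[-2,0,0],0]
    - [[-2,0,0],0]
    - [[-2,0,0],0]

```text
time_s: 11.05
tool_pos: [0.4641, 0.2701, 0.1175]
tool_rot: [180.0, 0.0, 11.2]
force: [1.3, 0.9, -1.2]
grip_width: 0.0179
grasp_force: 8.0
```

Emit:
arm_command:
  series:
    - [[0,0,-10],0]
    - [[0,0,-30],0]
    - [[0,0,-65],0]
    - [[0,0,-100],0]
    - [[0,0,-125],0]
  grip: 1
  grip_force: 30

```text
time_s: 11.55
tool_pos: [0.4634, 0.2701, 0.245]
tool_rot: [180.0, 0.0, 11.2]
force: [0.5, 0.2, -0.7]
grip_width: 0.0177
grasp_force: 30.0
```

```bash
python3 look.py w9; python3 tilt.py w9 140 240;python3 -c "
import cv2;p=cv2.imread('pics/w9.png')[100:300,150:350];cv2.imwrite('pics/c9.png',cv2.resize(p,None,fx=3,fy=3))"
```

```text
[0.46341249 0.27007269 0.24495941] [1.79952366e+02 1.50018021e-02 1.12321800e+01] [ 0.48987191  0.19681058 -0.72339567] 0.01766176167210181
140 [ 36.9  -0.4 236.8]
144 [ 31.5  -0.4 237.3]
148 [ 26.2  -0.4 237.2]
152 [ 21.2  -0.4 234.5]
156 [ 21.   -0.4 194.4]
160 [33.5 -0.4 70.2]
164 [31.4 -0.4 64.3]
168 [30.6 -0.4 50.8]
172 [29.4 -0.4 41.7]
176 [30.1 -0.4 24.4]
180 [28.1 -0.4 21.8]
184 [25.3 -0.4 23.2]
188 [23.  -0.4 22.3]
192 [21.6 -0.4 18.1]
196 [20.3 -0.4 13.7]
200 [18.8 -0.4 10.4]
204 [17.5 -0.4  6.7]
208 [16.3 -0.4  2.9]
212 [15.  -0.4 -0.3]
216 [13.9 -0.4 -4. ]
220 [12.8 -0.4 -7.1]
224 [11.4 -0.4 -9.4]
228 [ 10.7  -0.4 -13.4]
232 [  9.7  -0.4 -16.4]
236 [ 32.4  -0.4 -76.1]
```

View pics/c9.png

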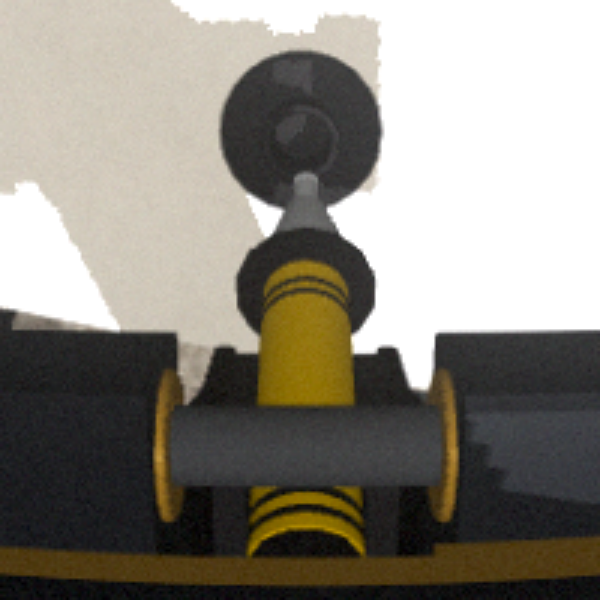

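The gauge is held at 19.0° to the vertical. I'll move to about 30 mm off the dot along the rod's line.

Emit:
arm_command:
  series:
    - [[-10,40,0],0]
    - [[-20,80,0],0]
    - [[-30,120,0],0]
    - [[-40,160,0],0]
    - [[-48,190,0],0]

```text
time_s: 12.1
tool_pos: [0.4524, 0.0714, 0.2425]
tool_rot: [179.9, 0.1, 11.1]
force: [1.5, 0.5, 0.4]
grip_width: 0.0173
grasp_force: 30.0
```

Emit:
arm_command:
  series:
    - [[-8,35,0],0]
    - [[-16,70,1],0]
    - [[-24,100,2],0]
    - [[-29,115,4],0]
    - [[-31,120,4],0]

```text
time_s: 12.6
tool_pos: [0.4454, -0.0511, 0.2381]
tool_rot: [-180.0, 0.2, 11.0]
force: [-0.5, 0.9, -0.0]
grip_width: 0.0174
grasp_force: 30.0
```

Emit:
arm_command:
  series:
    - [[0,0,0],0]
    - [[0,0,0],0]
    - [[0,0,0],0]
    - [[0,0,0],0]
    - [[0,0,0],0]

```text
time_s: 13.1
tool_pos: [0.4469, -0.0486, 0.2386]
tool_rot: [180.0, 0.0, 11.3]
force: [0.1, 0.3, -0.7]
grip_width: 0.0174
grasp_force: 30.0
```

```bash
python3 look.py w10; python3 tilt.py w10 130 190;python3 -c "
import cv2;p=cv2.imread('pics/w10.png')[100:250,170:330];cv2.imwrite('pics/c10.png',cv2.resize(p,None,fx=4,fy=4))"
```

```text
[ 0.44689213 -0.04861324  0.23857362] [1.79997960e+02 4.18311630e-03 1.12895913e+01] [ 0.1416336   0.30360745 -0.65660563] 0.017363912648629198
130 [ 55.   -0.4 107.4]
134 [ 51.8  -0.4 101. ]
138 [ 48.3  -0.4 101.7]
142 [ 44.7  -0.4 102.8]
146 [ 41.1  -0.4 104. ]
150 [ 37.4  -0.4 106.1]
154 [ 33.7  -0.4 107.6]
158 [34.8 -0.4 72.2]
162 [32.4 -0.4 67.5]
166 [31.2 -0.4 55.8]
170 [30.1 -0.4 45.9]
174 [28.7 -0.4 38.6]
178 [29.2 -0.4 22.5]
182 [26.7 -0.4 22.8]
186 [23.9 -0.4 23.8]
```

View pics/c10.png

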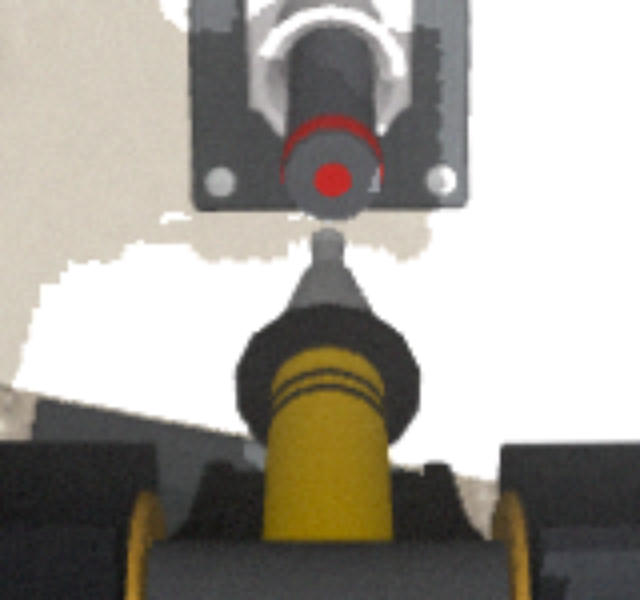

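Emit:
arm_command:
  series:
    - [[2,0.9,6],0]
    - [[4,0.9,12],0]
    - [[6,0.9,17],0]
    - [[8,0.9,22],0]
    - [[8,0.9,22],0]

```text
time_s: 13.65
tool_pos: [0.4545, -0.0484, 0.2155]
tool_rot: [-179.9, 0.1, 11.2]
force: [-0.4, 0.8, -1.1]
grip_width: 0.0172
grasp_force: 30.0
```

```bash
cat > f.py <<'E'
from h import *
F=[];P=[]
for i in range(8):
    viewer.read_camera("top");o=env.get_obs();F.append(o["force"]);P.append(o["tool_pos"])
print("F",np.mean(F,0).round(2),"sd",np.std(F,0).round(2),"pos",np.mean(P,0).round(4),o["time_s"])
E
python3 f.py; python3 look.py w11; python3 tilt.py w11 130 170;python3 -c "
import cv2;p=cv2.imread('pics/w11.png')[110:230,190:310];cv2.imwrite('pics/c11.png',cv2.resize(p,None,fx=4,fy=4))"
```

```text
F [ 0.01  0.12 -0.75] sd [0.57 0.49 0.62] pos [ 0.4549 -0.0486  0.2166] 14.05
[ 0.4549346  -0.04865479  0.21675404] [ 1.79978873e+02 -1.87197328e-02  1.12126717e+01] [ 0.14784505  0.22252344 -0.98674915] 0.01763833862961442
130 [ 54.9  -0.4 108.1]
134 [51.9 -0.4 98.2]
138 [49.  -0.4 90.6]
142 [49.4 -0.5 42.8]
146 [43.4 -0.4 79.4]
150 [40.1 -0.4 80.5]
154 [36.9 -0.4 80.8]
158 [34.8 -0.4 72.3]
162 [37.9 -0.2 30.1]
166 [31.2 -0.4 55.8]
```

View pics/c11.png

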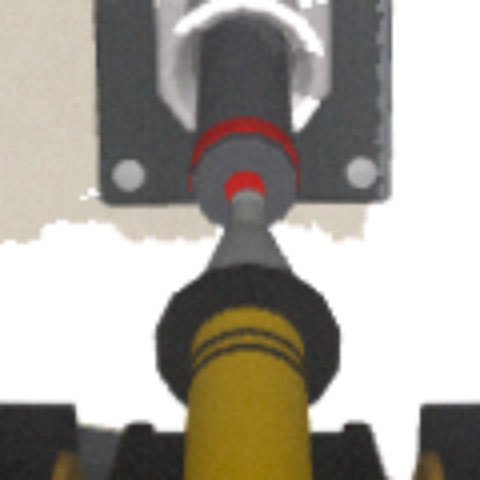

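The tip is just short of the dot and lined up with it: dot centre near crop (245,186), tip at (246,190). I'll press in stages.

Emit:
arm_command:
  series:
    - [[0.8,0,2],0]
    - [[1.7,0,4],0]
    - [[2.3,0,5.5],0]
    - [[2.9,0,7],0]
    - [[2.9,0,7],0]

```text
time_s: 14.6
tool_pos: [0.4577, -0.048, 0.2094]
tool_rot: [-180.0, 0.0, 11.2]
force: [0.0, -0.7, 1.3]
grip_width: 0.0174
grasp_force: 30.0
```

```bash
python3 f.py; python3 f.py;python3 look.py w12; python3 tilt.py w12 130 210
```

```text
F [-0.38 -0.03  0.83] sd [0.54 0.2  0.41] pos [ 0.4577 -0.048   0.2096] 15.0
F [-0.32 -0.26  0.6 ] sd [0.41 0.26 0.67] pos [ 0.4577 -0.048   0.2096] 15.4
[ 0.45768245 -0.04802407  0.20953997] [1.79994862e+02 2.92621081e-03 1.12180532e+01] [-1.06666197 -0.35681171  0.48080781] 0.017131085139881826
130 [ 54.9  -0.4 108.2]
134 [51.9 -0.4 97.6]
138 [49.  -0.4 90.5]
142 [46.3 -0.4 83.4]
146 [43.7 -0.4 75.7]
150 [41.  -0.4 72.1]
154 [37.8 -0.4 72.9]
158 [34.6 -0.4 73.8]
162 [32.4 -0.4 67.6]
166 [31.2 -0.4 56.1]
170 [30.  -0.4 46.1]
174 [28.7 -0.4 38.5]
178 [29.2 -0.4 22.5]
182 [26.8 -0.4 22. ]
186 [24.1 -0.4 23.1]
190 [22.4 -0.4 19.9]
194 [20.9 -0.4 15.9]
198 [19.4 -0.4 12.3]
202 [18.1 -0.4  8.4]
206 [16.8 -0.4  5. ]
```

Emit:
arm_command:
  series:
    - [[0.3,0,0.8],0]
    - [[0.6,0,1.6],0]
    - [[0.8,0,2.4],0]
    - [[1,0,2.9],0]
    - [[1,0,2.9],0]

```text
time_s: 15.95
tool_pos: [0.4587, -0.0478, 0.2066]
tool_rot: [180.0, 0.0, 11.2]
force: [-0.3, 0.1, 0.8]
grip_width: 0.0172
grasp_force: 30.0
```

```bash
python3 f.py; python3 f.py; python3 f.py;python3 look.py w13; python3 tilt.py w13 138 234; python3 -c "
import cv2;p=cv2.imread('pics/w13.png')[110:230,190:310];cv2.imwrite('pics/c13.png',cv2.resize(p,None,fx=4,fy=4))"
```

```text
F [-0.59 -0.4   1.51] sd [0.43 0.32 0.37] pos [ 0.4587 -0.0478  0.2067] 16.35
F [-0.51 -0.16  1.26] sd [0.56 0.51 0.37] pos [ 0.4587 -0.0478  0.2066] 16.75
F [-1.01 -0.19  1.38] sd [0.28 0.37 0.55] pos [ 0.4587 -0.0478  0.2066] 17.15
[ 0.45867367 -0.047806    0.20663064] [1.79995018e+02 2.37317272e-03 1.12220552e+01] [-1.0972551  -0.27228508  1.9017946 ] 0.017524169627689372
138 [51.7 -0.2 49.7]
142 [46.3 -0.4 83. ]
146 [43.8 -0.4 75.6]
150 [41.2 -0.4 69.9]
154 [38.2 -0.4 69.5]
158 [35.  -0.4 70.5]
162 [32.5 -0.4 66.9]
166 [31.2 -0.4 56.1]
170 [30.1 -0.4 45.8]
174 [28.7 -0.4 38.2]
178 [29.2 -0.4 22.4]
182 [26.8 -0.4 22. ]
186 [24.  -0.4 23.3]
190 [22.3 -0.4 20. ]
194 [20.8 -0.4 16.3]
198 [19.3 -0.4 12.8]
202 [18.2 -0.4  8.4]
206 [16.8 -0.4  4.9]
210 [15.6 -0.4  1.4]
214 [14.5 -0.4 -2.2]
218 [13.1 -0.4 -4.8]
222 [ 21.1  -0.4 -33. ]
226 [ 11.   -0.4 -11.2]
230 [ 10.2  -0.4 -14.9]
```

View pics/c13.png

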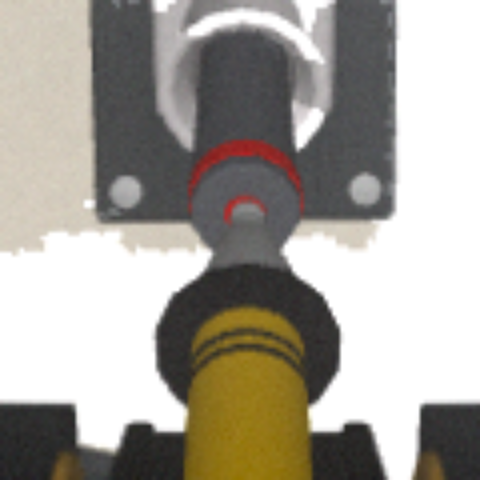

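The force rise of about 2.2 N along the gauge means roughly 5.5 mm of plunger travel. The red ring shows on both sides of the tip, so it is on the dot, and I'm handing the job in.

```bash
python3 -c "
from cell import env
print(env.sign_off())"
```

```text
the job is handed in; nothing more can be done
None
```

I handed the job in with the red rod fully down in the leaning cup and released, and the gauge held with its tip on the red dot. By the force readings (about 2.2 N) its plunger is about half in, and the gauge is tilted about 19° against about 20° measured for the rod.

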